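# Lock a keyhole beam-sampler mount onto its rail

## Task

Set the beam-sampler mount on the rail: lower its keyhole plate over the two screw heads until it lies flat on the rail and pushes the orange latch tongue down, then slide it along towards the rail's red-marked end until the tongue springs up behind it and locks it, and let go. Nobody has measured where along the rail the pair of screws is clamped, so look or feel for them. Leave the lens, the power meter and the driver where they are.

Things in the scene. Friction and masses are not known exactly. Their poses are not given: they have to be found in the camera images.
- mount_centre (a point): Loose mount to grasp: aluminium plate 170 x 54 x 6 mm with a black optic housing 36 x 36 mm, 50 mm tall, on its middle (56 mm high in all, 0.28 to 0.46 kg). Point: centre, 28 mm above the plate's underside. x runs along the plate to its red-striped end, which leads when sliding home; z up. Grip the housing by its plain y faces; its x faces have windows.
- mount_hole (a point): Centre of the front keyhole's wide hole, at the plate's underside, 48 mm ahead (+x) of the mount's middle, on the centre line. Axes as the mount's. The other wide hole is 84 mm behind it. Both are 18 mm across; from each a slot 11 mm wide runs towards -x, so that the plate, once lowered, can slide 20 mm in +x before the slots' ends meet the screw shanks.
- rail_top (a point): Middle of the top face of the fixed rail, 320 x 60 mm, top 20 mm above the table, with black end caps 4 mm higher. x runs along the rail to the end with the red cross stripe, z up. On its centre line stand two fixed screws 84 mm apart: heads 14 mm across, underside 8 mm and top 13 mm above the rail; shanks 7 mm. Their place along the rail is not measured.
- rail_first (a point): Point on the rail's top where the front screw (nearer the red stripe) stands if the pair is at the middle of its range, 28 mm ahead of the rail's middle; the pair really stands anywhere within 14 mm of that, either way along x. Axes as the rail's. The mount is locked when its front wide hole is 20 mm beyond the front screw.
- latch (a joint): Orange spring tongue, 10 x 12 mm, standing 5 mm out of the rail's top, its middle 119 mm behind the front screw. 0 = up, grows as pushed down, in m: about 0.005 with the plate flat on the rail over it, which takes about 1 N. After some 18.5 mm of the 20 mm slide it springs up behind the plate's rear edge.
- lens_centre (a point): Lens in a black ring on a pedestal, 60 mm across the foot, 103 mm tall; the point is 50 mm above its foot. Not to be disturbed.
- meter_centre (a point): Blue round power meter head on a post and a 50 x 60 mm base, 88 mm tall; the point is 45 mm up. Not to be disturbed.
- driver_centre (a point): Ball driver with yellow handle lying on the table, 190 mm long, 20 mm thick; the point is near the middle of its length. Not to be disturbed.
There are look-alikes about, which are no part of the job. What is meant by the part that bears mount_centre is not pink, and is the smaller of those in its own colour.

How it is judged:
By the outcome, as a careful person would: the job done as asked, in the order asked, and still so for the second after the job is handed in, with the robot touching nothing.
It also fails if it takes over 61 s, if anything falls off the work surface, if the arm or the gripper's body presses on something with over 40 N, if the wrist force passes 120 N, or if a joint passes its speed limit or range.

## Robot

A 6-joint arm with a two-finger parallel gripper is mounted at the origin on the work surface. World frame = base frame: x ahead of the robot, y to its left, z up, the work surface at z = 0. Lengths are in mm, angles in rad, forces in N, time in s.
With the tool pointing down it reaches from about 350 to 775 mm from the base axis. Payload 5.5 kg.
Tool frame: the origin (TCP) lies between the finger pads; the fingertips stand 25 mm ahead of it and the grasp point (between the pads) lies 6 mm ahead of it; z points along the fingers, y is the line along which they close (so a half turn about z gives the same grasp; the last joint's range is limited). The gripper opens to 85 mm and grips with 20 to 120 N. Pads are 22 mm wide; open, the fingers measure 114 mm over their backs; the gripper's body (76 mm by 85 mm) begins 54 mm behind the grasp point. The pads swing forward as they close: fully open they stand 13 mm farther back than shut.
Start: joints at [-1.301, 0.313, 0.046, 1.304, 0, 1.431], TCP at [229.094, -527.432, 256.323] pointing down, gripper open.
Joint ranges: [-2.76, 2.76], [-0.86, 1.69], [-1.03, 1.26], [-2.2, 2.34], [-1.47, 1.5], [-3.14, 3.14]. Speed limits (rad/s): [2.57, 2.57, 3.14, 3.14, 3.14, 3.14].

## Interface

Orientations are given as a rotation vector (axis times angle).
In Python, from station import r, imaging gives the robot as it stands. The module is installed in compiled form; this text tells all that it offers.
- The arm moves only by the shell command python3 -m crank 'ROWS' [FORCE]. ROWS is JSON, a list of rows, each a list of 5 numbers: the shift along the world's x, y, z in cm, then the turn about the world's z in degrees, then the finger opening in cm, from 0 to 8.54. In form: [[dx, dy, dz, yaw, jaw], ...]. A call has 1 to 5 rows; each row is the pose to reach, as a shift and turn from the pose commanded when the call began; what a row does not reach only later rows make up. A row lasts 1/12 s, in which the tool goes at most 41.7 mm and 7.16 degrees, less where a joint would pass 70% of its speed; a pose out of reach is approached as far as the arm can. A call with a gripper value outside its range is refused whole. The fingers move at their own pace and stop on an object; FORCE is the grip in N (left out, the last holds). Time passes only in rows, so rows that repeat a pose let the fingers close. It gives the time, the measured TCP pose, the force, the opening and the grip force at its end, in the units of the state.
- r.state(): the state, without advancing time (a new reading comes with each control period).
- imaging.camera(name): name is "scene" or "top" or "wrist"; returns (picture, depth): 420x560x3 uint8, red, green, blue; 420x560 float32, mm along the optical axis (not along the pixel's ray), 0 where there is no reading.
- imaging.camera_params(name): a dict with "mtx" (3x3 intrinsics, pixels), "T" (4x4, takes a point from camera to world coordinates). Camera axes: x right, y down, z forward; pixel columns grow to the right and rows downward; lengths in mm; the calibration is good to about 2 mm. A picture is of the moment at which its call begins: read the wrist's pose just before it. camera_params takes no time and is no camera call; for the wrist camera it gives the pose at the moment of the call.
- r.job_done(): hands the job in; it is judged then, once.
The state is a dict: "time": time; "joint_positions": joint angles; "joint_velocities": joint speeds; "tau": joint torques, N m; "position": TCP position; "eef_rot": TCP orientation; "ft_force": force on the tool from outside, world axes, zero at the start; "torque": the same for the moment, N m; "width": finger opening in mm; "grasp_force": force on a finger pad.
Only numpy, scipy, OpenCV 4.12 (cv2) and the standard library are available. Lean on these libraries where they do the work, as an engineer would, in place of code of your own. Each camera call takes 0.05 s, during which the arm holds its last target. There are 200 camera calls.

## Working session

There is one attempt and no reset: what is moved stays moved. The work goes in short steps, Python scripts to look and compute and a shell command to move; the robot and the scene stay as the last step left them, time stands still between calls to the robot, and variables do not carry over. Pictures are saved under pics/ and viewed, at most 10 in all, crops included, and the job is handed in when it is done.

```bash
mkdir -p pics; cat > h.py <<'E'
import numpy as np, cv2
from station import r, imaging
def ray(P,u,v):
    d=P['T'][:3,:3]@np.linalg.inv(P['mtx'])@np.array([u,v,1.]); return P['T'][:3,3],d
def onz(P,u,v,z):
    o,d=ray(P,u,v); return o+d*(z-o[2])/d[2]
def cloud(P,dep):
    v,u=np.mgrid[:dep.shape[0],:dep.shape[1]]
    k=np.linalg.inv(P['mtx']); c=np.stack([u,v,np.ones_like(u)],-1)@k.T*dep[...,None]
    return c@P['T'][:3,:3].T+P['T'][:3,3]
def snap(n,f):
    P=imaging.camera_params(n); P={k:np.array(P[k],float) for k in('mtx','T')}
    im,d=imaging.camera(n); np.savez('%s.npz'%f,im=im,d=d,**P); cv2.imwrite('pics/%s.png'%f,im[...,::-1]); return P,im,d
def load(f):
    z=np.load('%s.npz'%f); return {k:z[k] for k in('mtx','T')},z['im'],z['d']
E
python3 - <<'E'
from h import *
a=snap('top','top0');b=snap('scene','scene0')
print(a[0],b[0]);print(r.state())
E
```

```text
{'mtx': array([[545.15689668,   0.        , 276.94964145],
       [  0.        , 545.15689668, 213.30577005],
       [  0.        ,   0.        ,   1.        ]]), 'T': array([[ 1.25025267e-02, -9.89140405e-01,  1.46440931e-01,
         3.60107816e+02],
       [-9.99920519e-01, -1.26058019e-02,  2.22786387e-04,
        -1.22450926e+02],
       [ 1.62563834e-03, -1.46432077e-01, -9.89219391e-01,
         1.32035100e+03],
       [ 0.00000000e+00,  0.00000000e+00,  0.00000000e+00,
         1.00000000e+00]])} {'mtx': array([[543.59970869,   0.        , 280.35757616],
       [  0.        , 543.59970869, 209.93224551],
       [  0.        ,   0.        ,   1.        ]]), 'T': array([[-5.13711298e-01,  5.99484340e-01, -6.13774574e-01,
         1.22972558e+03],
       [ 8.57936583e-01,  3.64560042e-01, -3.61995575e-01,
         2.75579670e+02],
       [ 6.74700597e-03, -7.12540877e-01, -7.01598158e-01,
         8.54134345e+02],
       [ 0.00000000e+00,  0.00000000e+00,  0.00000000e+00,
         1.00000000e+00]])}
{'time': 0.1, 'joint_positions': array([-1.30062357e+00,  3.13941027e-01,  4.50822809e-02,  1.30356977e+00,
       -2.68854158e-05,  1.43122353e+00]), 'joint_velocities': array([-4.78590122e-05, -1.22606332e-03,  1.77627230e-03,  7.19478952e-04,
       -4.85933845e-04,  4.87264734e-04]), 'tau': array([ 1.51302105e-03, -4.81727064e+01,  2.99242973e+01,  1.28227743e-02,
       -2.02160782e-04,  1.06544192e-05]), 'position': array([ 228.95498591, -527.0066949 ,  255.48482463]), 'eef_rot': array([-3.07429919e+00, -6.38802818e-01,  2.09332772e-04]), 'ft_force': array([0.44084113, 0.19403219, 0.59158949]), 'torque': array([ 0.02262722, -0.033852  , -0.01371029]), 'grasp_force': 0.0, 'width': 85.10719262567464}
```

View pics/top0.png

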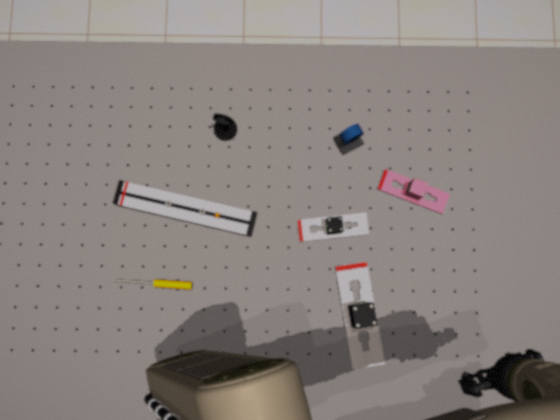

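View pics/scene0.png

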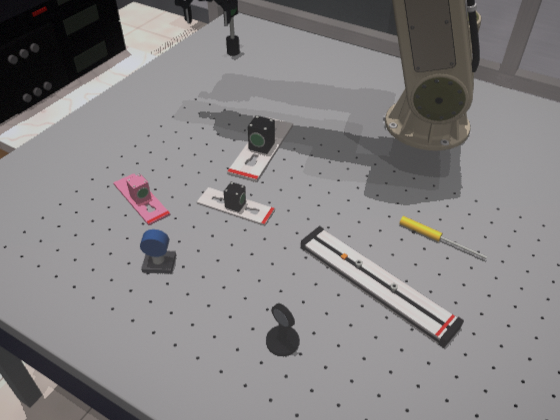

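Top view: there are three look-alikes, pink at (414,190), a larger aluminium one at (360,315) and a smaller aluminium one at (334,227). The smaller one is not pink and is about 170 mm long, so it fits the description. The rail runs from its red end (120,193) to (253,224), with the orange tongue at (217,214). The lens is at (224,126), the meter at (349,137) and the driver at (170,284).

```bash
cat > m.py <<'E'
from h import *
P,im,d=load('top0'); C=cloud(P,d)
hsv=cv2.cvtColor(im,cv2.COLOR_RGB2HSV).astype(int)
def box(mask,x0,y0,x1,y1,z,name):
    v,u=np.nonzero(mask[y0:y1,x0:x1]); pts=np.array([onz(P,a+x0,b+y0,z)[:2] for a,b in zip(u,v)],np.float32)
    if len(pts)<3: print(name,len(pts)); return
    print(name,len(pts),pts.mean(0).round(1),cv2.minAreaRect(pts)); return pts
wh=(hsv[...,2]>165)&(hsv[...,1]<40); red=(hsv[...,1]>120)&((hsv[...,0]<6)|(hsv[...,0]>172))
org=(hsv[...,1]>120)&(abs(hsv[...,0]-14)<8)&(hsv[...,2]>120)
print('table z',np.median(C[250:260,400:460,2]))
for n,b,z in(('mount',(285,200,380,250),6),('big',(325,255,395,375),6),('rail',(105,170,265,245),20)):
    x0,y0,x1,y1=b
    box(wh|red,*b,z,n+' plate'); box(red,*b,z,n+' red'); box(C[...,2]>z+25,*b,56,n+' tall'); 
box(org,200,200,240,230,25,'tongue')
print(np.median(C[222:230,330:338,2]))
a=cv2.resize(im[170:250,105:265],None,fx=5,fy=5,interpolation=cv2.INTER_CUBIC)[:300]
a=cv2.resize(im[175:240,105:265],(800,325),interpolation=cv2.INTER_CUBIC)
c=cv2.resize(im[200:255,280:415],(800,275),interpolation=cv2.INTER_CUBIC)
cv2.imwrite('pics/crop1.png',np.vstack([a,c])[...,::-1])
E
python3 m.py
```

```text
table z 0.47736879551075617
mount plate 856 [ 523.3 -260.7] ((524.4256591796875, -258.135009765625), (53.38333511352539, 168.84092712402344), 7.0817060470581055)
mount red 55 [ 514.9 -177.6] ((514.524169921875, -177.5800323486328), (49.306034088134766, 6.529972076416016), 7.020392417907715)
mount tall 292 [ 521.7 -256. ] ((522.8114624023438, -252.4219970703125), (106.0438232421875, 217.66004943847656), 0.7243275046348572)
big plate 932 [ 391.1 -309.4] ((315.92169189453125, -322.3597412109375), (240.61514282226562, 75.12467956542969), 10.001357078552246)
big red 125 [ 428.8 -301. ] ((429.00238037109375, -301.7331848144531), (9.797168731689453, 73.7323989868164), 9.201794624328613)
big tall 663 [ 316.4 -319.4] ((322.41656494140625, -318.30914306640625), (238.61341857910156, 139.91090393066406), 6.1996541023254395)
rail plate 2223 [564.5  98.9] ((565.159423828125, 102.07949829101562), (315.2967834472656, 56.60570526123047), 77.53033447265625)
rail red 43 [595.7 251. ] ((596.44140625, 251.46189880371094), (9.958534240722656, 52.56474685668945), 86.02005767822266)
rail tall 49 [567.5  87.8] ((561.1932373046875, 102.0759048461914), (171.93394470214844, 357.3025817871094), 0.3099339008331299)
tongue 15 [546.6  22.5] ((547.13671875, 21.720186233520508), (7.278519153594971, 9.639941215515137), 0.7294894456863403)
55.999120107080444
```

View pics/crop1.png

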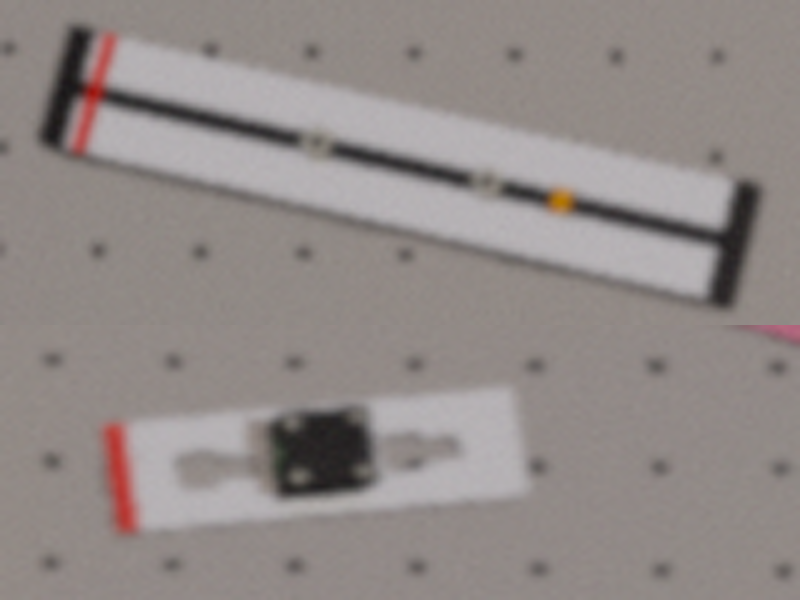

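Confirmed: the smaller aluminium plate (170 x 54 mm) is the mount, with its red end towards +y. On the rail crop, the screws are at full-image pixels (168.4,203.4) and (202.4,211.6), and the tongue is at (217,215).

```bash
python3 -m crank '[[29.5,26.9,-4,73.6,8.5],[29.5,26.9,-4,73.6,8.5],[29.5,26.9,-4,73.6,8.5],[29.5,26.9,-4,73.6,8.5],[29.5,26.9,-4,73.6,8.5]]'; python3 - <<'E'
from h import *
P,im,d=load('top0')
c=np.array([565.2,102.1]);e=np.array([np.cos(np.radians(77.45)),np.sin(np.radians(77.45))])
for u,v,z in((168.4,203.4,33),(202.4,211.6,33),(217,215.2,25)):
    p=onz(P,u,v,z)[:2];print(p,(p-c)@e,(p-c)@[-e[1],e[0]])
E
```

```text
time: 0.52
position: [383.1, -386.2, 235.0]
eef_rot: [-2.726, -1.561, -0.0]
ft_force: [0.3, -0.3, -0.3]
width: 85.2
grasp_force: 0.0
[571.33243962 137.85762508] 36.23578649832446 1.7839126166439367
[552.53185354  55.88117275] -47.86719022640263 2.3225045688521764
[545.43780556  21.67097947] -82.80146741721367 1.8134681585955381
```

```bash
python3 -m crank '[[14.1,12.8,-2,37.8,8.5],[14.1,12.8,-2,37.8,8.5],[14.1,12.8,-2,37.8,8.5],[14.1,12.8,-2,37.8,8.5],[14.1,12.8,-2,37.8,8.5]]';python3 -m crank '[[0,0,0,2,8.5],[0,0,0,2,8.5]]'; python3 - <<'E'
from h import *
P,im,d=snap('wrist','w0'); print(P['T'].round(3)); s=r.state(); print(s['position'],s['eef_rot'])
E
```

```text
time: 0.93
position: [525.3, -256.5, 214.6]
eef_rot: [-2.109, -2.327, -0.001]
ft_force: [-0.6, -1.3, 0.9]
width: 85.1
grasp_force: 0.0
time: 1.1
position: [524.1, -257.9, 214.6]
eef_rot: [-2.074, -2.358, 0.0]
ft_force: [0.1, 0.4, -0.1]
width: 84.9
grasp_force: 0.0
[[ 9.92000e-01  1.24000e-01  3.20000e-02  5.16710e+02]
 [ 1.28000e-01 -9.57000e-01 -2.61000e-01 -1.91362e+02]
 [-2.00000e-03  2.63000e-01 -9.65000e-01  3.30212e+02]
 [ 0.00000e+00  0.00000e+00  0.00000e+00  1.00000e+00]]
[ 523.38938463 -258.82325351  214.81792549] [-2.07795862e+00 -2.35434249e+00  5.96274478e-04]
```

View pics/w0.png

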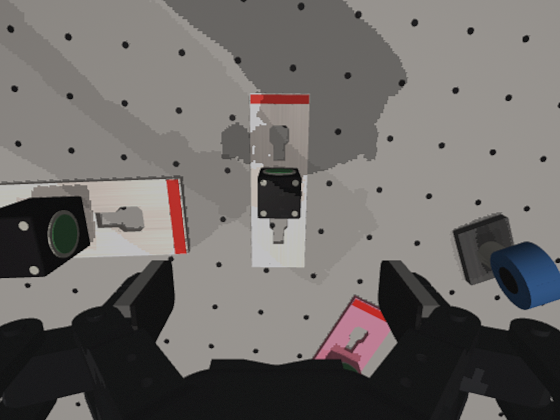

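The wrist view shows the mount at (280,180) with its red end up, between the open fingers. I'll measure it from the depth.

```bash
python3 - <<'E'
from h import *
P,im,d=load('w0');C=cloud(P,d); s=np.zeros(d.shape,bool); s[85:280,235:330]=1
for n,lo,hi in(('plate',3.5,10),('housing',50,60)):
    m=(s&(d>0)&(C[...,2]>lo)&(C[...,2]<hi)).astype(np.uint8)
    k,l,st,_=cv2.connectedComponentsWithStats(m); i=1+st[1:,4].argmax()
    p=C[l==i]; print(n,len(p),cv2.minAreaRect(p[:,:2].astype(np.float32)),np.median(p[:,2]))
hsv=cv2.cvtColor(im,cv2.COLOR_RGB2HSV).astype(int)
red=(hsv[...,1]>120)&((hsv[...,0]<6)|(hsv[...,0]>172))&s
v,u=np.nonzero(red);print('red',cv2.minAreaRect(np.array([onz(P,a,b,6)[:2] for a,b in zip(u,v)],np.float32)))
e=r.state()['eef_rot'];print('tool y dir',(2*np.degrees(np.arctan2(e[1],e[0]))-90)%180)
E
```

```text
plate 5110 ((526.8475341796875, -257.067626953125), (53.984947204589844, 169.5885772705078), 6.95821475982666) 4.246158619367691
housing 1843 ((527.0619506835938, -257.0795593261719), (35.917877197265625, 36.52603530883789), 6.528777599334717) 53.94735452658625
red ((517.790283203125, -178.2135772705078), (51.347999572753906, 6.860299110412598), 7.361399173736572)
tool y dir 7.136316723668358
```

```bash
python3 -m crank '[[0.25,0.1,-4,0,8.5],[0.25,0.1,-8,0,8.5],[0.25,0.1,-12,0,8.5],[0.25,0.1,-15.5,0,8.5],[0.25,0.1,-17.4,0,8.5]]' 60; python3 -m crank '[[0,0,0,0,6],[0,0,0,0,4.5],[0,0,0,0,3.2],[0,0,0,0,3],[0,0,0,0,3]]' 60;python3 -m crank '[[0,0,0,0,3],[0,0,0,0,3],[0,0,0,0,3]]'
```

```text
time: 1.57
position: [522.5, -258.2, 37.3]
eef_rot: [-2.08, -2.347, 0.001]
ft_force: [-0.7, -0.5, -0.3]
width: 85.1
grasp_force: 0.0
time: 1.98
position: [527.1, -260.2, 44.1]
eef_rot: [2.077, 2.351, 0.0]
ft_force: [-1.2, -1.3, 6.4]
width: 35.4
grasp_force: 62.0
time: 2.23
position: [527.1, -260.1, 44.1]
eef_rot: [2.077, 2.351, -0.0]
ft_force: [-0.9, -0.5, 6.0]
width: 35.2
grasp_force: 62.1
```

```bash
python3 -m crank '[[0,0,1,0,3],[0,0,3,0,3],[0,0,6,0,3],[0,0,10,0,3],[0,0,14,0,3]]' ; python3 -m crank '[[-1,3.5,1,-3,3],[-2,7,1,-6,3],[-3,11,1,-10,3],[-4,15,1,-13,3],[-5,19,1,-16,3]]'; python3 -m crank '[[-1,4,0,-3.5,3],[-2,8,0,-3.5,3],[-3.2,12,0,-3.5,3],[-3.2,12,0,-3.5,3],[-3.2,12,0,-3.5,3]]'; python3 - <<'E'
from h import *
s=r.state();P,im,d=snap('wrist','w1'); print(s['position'],s['eef_rot'],s['ft_force'],s['torque'])
E
```

```text
time: 2.65
position: [524.6, -257.7, 182.5]
eef_rot: [-2.077, -2.352, 0.0]
ft_force: [1.7, -1.2, -3.7]
width: 35.0
grasp_force: 60.9
time: 3.07
position: [474.5, -67.0, 192.1]
eef_rot: [-2.39, -2.038, -0.001]
ft_force: [1.2, 0.8, -3.7]
width: 35.5
grasp_force: 61.1
time: 3.48
position: [442.3, 53.7, 192.1]
eef_rot: [-2.443, -1.975, 0.0]
ft_force: [0.6, -1.0, -3.1]
width: 35.4
grasp_force: 61.1
[442.28294598  53.65530315 192.07302182] [-2.44274022e+00 -1.97503944e+00  1.94680206e-04] [ 0.61890195 -1.01153535 -3.1345798 ] [-0.06144065 -0.04118592  0.03516137]
```

View pics/w1.png

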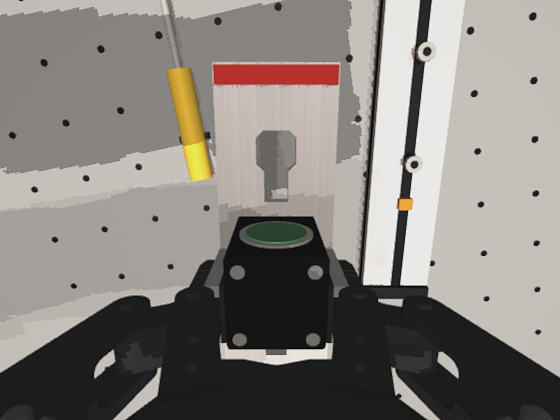

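The wrist view shows the screw heads at (427,51) and (414,163), the tongue at (405,204), and the held plate with its front hole at (276,148).

```bash
cat > w1.py <<'E'
from h import *
import sys
P,im,d=load('w1');C=cloud(P,d)
ang=lambda p:np.degrees(np.arctan2(p[1],p[0]))
hsv=cv2.cvtColor(im,cv2.COLOR_RGB2HSV).astype(int)
S=[]
for u,v in((427,51),(414,163)):
    w=C[v-16:v+17,u-16:u+17]; zs=w[...,2]; m=(zs>27)&(zs<37); p=w[m]
    (cx,cy),rad=cv2.minEnclosingCircle(p[:,:2].astype(np.float32)); S.append([cx,cy]); print('head',cx,cy,rad,np.median(p[:,2]),p[:,:2].mean(0),'rail z',np.median(zs[(zs>12)&(zs<25)]), 'ray',onz(P,u,v,33)[:2])
S=np.array(S);print('dist',np.linalg.norm(S[0]-S[1]),'ang',ang(S[0]-S[1]))
org=(hsv[...,1]>120)&(abs(hsv[...,0]-14)<8); org[:,:380]=0; v,u=np.nonzero(org); print('tongue',u.mean(),v.mean(),onz(P,u.mean(),v.mean(),25))
# rail right edge/ left edge on z=20: rows
L=[];R=[]
for v in range(20,270,5):
    row=hsv[v]; u=np.nonzero((row[:,2]>150)&(abs(C[v,:,2]-19)<5)&(np.arange(560)>355))[0]
    if len(u): L.append(C[v,u.min(),:2]);R.append(C[v,u.max(),:2])
for n,q in(('L',L),('R',R)):
    f=cv2.fitLine(np.array(q,np.float32),cv2.DIST_HUBER,0,.01,.01).ravel(); print(n,f,ang(f[:2]*np.sign(f[1])))
# held plate: depth
s=np.zeros(d.shape,bool);s[55:215,205:350]=1
m=s&(d>0)&(C[...,2]>120); p=C[m]; z0=np.median(p[:,2]);print('plate z top',z0,len(p))
q=p[abs(p[:,2]-z0)<6]; A=np.c_[q[:,:2],np.ones(len(q))]; print('tilt',np.linalg.lstsq(A,q[:,2],rcond=None)[0])
Lf=[];Rt=[]
for v in range(75,200,4):
    u=np.nonzero((abs(C[v,:,2]-z0)<10)&(np.arange(560)<350)&(np.arange(560)>205))[0]
    Lf.append(C[v,u.min(),:2]);Rt.append(C[v,u.max(),:2])
for n,q in(('pl',Lf),('pr',Rt)):
    f=cv2.fitLine(np.array(q,np.float32),cv2.DIST_HUBER,0,.01,.01).ravel(); print(n,f,ang(f[:2]*np.sign(f[1])))
F=C[60:72,225:330];fm=abs(F[...,2]-z0)<6
e=np.array([np.cos(np.radians(77.5)),np.sin(np.radians(77.5))]); a=C[m][:,:2]@e; print('front edge along',np.percentile(a,99.8),a.max(), 'screw along',S@e,'lat',S@[-e[1],e[0]])
h=(s&(d>0)&(C[...,2]<z0-30)); print(z0)
k,l,st,_=cv2.connectedComponentsWithStats(h.astype(np.uint8)[100:210,245:310]); print(st)
t=r.state();x=t['eef_rot'];print(t['position'],(2*np.degrees(np.arctan2(x[1],x[0]))-90)%180,t['position'][:2]@e, t['position'][:2]@[-e[1],e[0]])
E
python3 w1.py
```

```text
head 575.2572631835938 140.04107666015625 7.134494304656982 30.842403155541206 [574.72404181 139.84765038] rail z 17.97033644076086 ray [575.10439836 139.50687387]
head 557.121337890625 57.975341796875 7.157995700836182 30.92701477666725 [556.65463263  58.33833418] rail z 18.03073488461206 ray [557.06600561  59.05446644]
dist 84.04580075698321 ang 77.53834306968365
tongue 404.63243243243244 203.56756756756758 [548.57338294  24.50872805  25.        ]
L [2.1532431e-01 9.7654259e-01 5.2489508e+02 4.7352631e+01] 77.56544
R [2.1530674e-01 9.7654647e-01 5.8859357e+02 6.4306870e+01] 77.566475
plate z top 152.1652109677253 16445
tilt [-1.46110270e-03  7.74722323e-03  1.51958673e+02]
pl [2.1114954e-01 9.7745377e-01 4.2859180e+02 1.1473576e+02] 77.81027
pr [2.1164997e-01 9.7734553e-01 4.8158820e+02 1.0669137e+02] 77.78093
front edge along 236.43639808096935 236.66450453310824 screw along [261.23000393 177.184222  ] lat [-531.31093255 -531.36717707]
152.1652109677253
[[   0    0   65  110 5053]
 [  11   30   39   69 2097]]
[443.22850219  52.30620243 192.0790591 ] 167.77472127649025 146.9985424844676 -421.40108266872124
```

```bash
python3 -m crank '[[3,1,0,-0.25,3],[6,2,0,-0.25,3],[9,3,-2,-0.25,3],[12.14,3.6,-4,-0.25,3],[12.14,3.6,-7,-0.25,3]]' ; python3 -m crank '[[0,0,-2,0,3],[0,0,-3.5,0,3],[0,0,-3.5,0,3],[0,0,-3.5,0,3]]';python3 - <<'E'
from h import *
s=r.state();P,im,d=snap('wrist','w2'); print(s['position'],s['eef_rot'],s['ft_force'],s['torque'])
E
```

```text
time: 3.95
position: [574.5, 86.2, 123.2]
eef_rot: [2.449, 1.956, 0.015]
ft_force: [2.9, -0.5, -4.1]
width: 35.4
grasp_force: 62.1
time: 4.28
position: [564.8, 85.8, 85.7]
eef_rot: [-2.454, -1.96, 0.003]
ft_force: [0.1, 0.5, -3.7]
width: 35.7
grasp_force: 61.9
[564.79421783  85.77737786  85.68907926] [-2.45367436 -1.95961547  0.00332358] [ 0.13516158  0.47295595 -3.7125086 ] [-0.028023   -0.02320663  0.05746137]
```

View pics/w2.png

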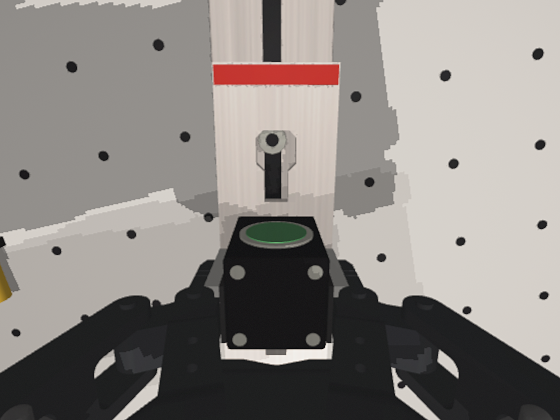

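Through the front hole, centred at about (276,149), the screw head shows at about (272,140), already almost inside. I'll work out the residual shift.

```bash
cat > w2.py <<'E'
from h import *
import sys
P,im,d=load(sys.argv[1]);C=cloud(P,d)
e=np.array([np.cos(np.radians(77.55)),np.sin(np.radians(77.55))]);n=np.array([-e[1],e[0]])
w=C[90:120,225:265]; z0=np.median(w[...,2]); zz=C[125:205,245:305,2]
print('plate top z',z0)
g=cv2.cvtColor(im,cv2.COLOR_RGB2GRAY)
pl=(abs(C[...,2]-z0)<5); 
A=[];B=[];
for v in range(75,200,4):
    u=np.nonzero(pl[v,205:350])[0]+205; A.append(onz(P,u.min()-.5,v,z0)[:2]@n); B.append(onz(P,u.max()+.5,v,z0)[:2]@n)
A=np.array(A);B=np.array(B);print('lat edges',A[[0,5,15,-1]],B[[0,5,15,-1]],'mid',np.median(A+B)/2)
F=[]
for u in range(225,330,5):
    v=np.nonzero(pl[50:120,u])[0]+50; F.append(onz(P,u,v.min()-.5,z0)[:2]@e)
print('front edge',np.median(F),'hole along',np.median(F)-37)
# hole contour at plate top plane
h=((C[...,2]<z0-3)&(d>0)).astype(np.uint8)[100:215,235:320]; k,l,st,_=cv2.connectedComponentsWithStats(h);i=1+st[1:,4].argmax();v,u=np.nonzero(l==i);print(st[i])
H=np.array([onz(P,a+235,b+100,z0)[:2] for a,b in zip(u,v)]);print('hole along max',(H@e).max(),'lat range',np.percentile(H@n,[0,100]))
m=(C[...,2]>26)&(C[...,2]<z0-5); m[:100]=0;m[215:]=0;m[:,:235]=0;m[:,320:]=0
p=C[m&(C[...,2]>28.5)&(C[...,2]<36)]; print('head n',len(p),np.median(p[:,2]),'along',np.percentile(p[:,:2]@e,[0,1,50,99,100]),'lat',np.percentile(p[:,:2]@n,[0,1,50,99,100]))
# socket (dark) on head
gg=g[120:165,250:300]; mm=(gg<60)&m[120:165,250:300]; v,u=np.nonzero(mm); 
if len(u): q=onz(P,np.median(u)+250,np.median(v)+120,33)[:2]; print('socket',np.median(u)+250,np.median(v)+120,q@e,q@n)
c=cv2.resize(im[110:210,220:340],None,fx=5,fy=5,interpolation=cv2.INTER_NEAREST);cv2.imwrite('pics/c_%s.png'%sys.argv[1],c[...,::-1])
E
python3 w2.py w2
```

```text
plate top z 45.725184151670206
lat edges [-506.96201088 -506.94952439 -506.92342197 -506.7851466 ] [-561.15800942 -561.07949607 -560.91536715 -560.72405423] mid -533.8131035722481
front edge 293.88557941792396 hole along 256.88557941792396
[  21   30   40   71 2178]
hole along max 265.86832727727983 lat range [-542.64532933 -525.05223813]
head n 562 30.992310169041588 along [253.95870438 254.51650606 260.37470026 265.19095407 265.22073795] lat [-538.51116971 -538.47755214 -532.10892761 -525.40122296 -525.28441827]
socket 272.0 140.0 260.5690482681236 -532.1873403067167
```

View pics/c_w2.png

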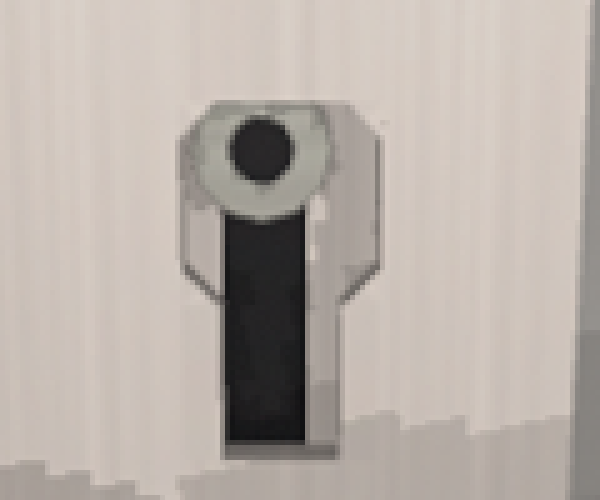

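The crop shows the head up and left of the hole centre. The needed correction is +3.7 mm along the rail and +1.65 mm lateral.

```bash
python3 -m crank '[[-0.08,0.4,0,0,3],[-0.08,0.4,-0.5,0,3],[-0.08,0.4,-0.5,0,3],[-0.08,0.4,-0.5,0,3]]';python3 - <<'E'
from h import *
s=r.state();P,im,d=snap('wrist','w3'); print(s['position'],s['eef_rot'],s['ft_force'],s['torque'])
E
python3 w2.py w3
```

```text
time: 4.67
position: [564.5, 91.3, 82.1]
eef_rot: [2.452, 1.963, 0.001]
ft_force: [-0.6, -0.1, -4.1]
width: 35.3
grasp_force: 62.1
[564.47538747  91.34134533  82.08186564] [2.45199624e+00 1.96305592e+00 1.00534097e-03] [-0.64643717 -0.09110761 -4.13268599] [ 0.0057092  -0.02324628 -0.03434726]
plate top z 42.11823603267405
lat edges [-505.36593255 -505.37467334 -505.39294304 -505.33158703] [-559.59188037 -559.53208038 -559.40708859 -559.28373952] mid -532.3106697777029
front edge 299.3144316005064 hole along 262.3144316005064
[  21   30   40   71 2170]
hole along max 271.26855189837534 lat range [-541.14341823 -523.54559486]
head n 644 31.00598892385368 along [253.91527361 254.31123188 260.91186158 267.23243268 267.54417868] lat [-540.58107539 -538.37426565 -531.8889141  -525.61105323 -525.35907071]
socket 275.0 152.0 260.64282193516704 -532.1304953889542
```

```bash
python3 -m crank '[[-0.02,-0.14,0,0,3],[-0.02,-0.14,0,0,3],[-0.02,-0.14,0,0,3],[-0.02,-0.14,0,0,3],[-0.02,-0.14,0,0,3]]';python3 - <<'E'
from h import *
s=r.state();P,im,d=snap('wrist','w4')
E
python3 w2.py w4
```

```text
time: 5.13
position: [564.2, 89.8, 81.6]
eef_rot: [2.453, 1.963, 0.0]
ft_force: [-0.3, -0.4, -3.6]
width: 35.4
grasp_force: 62.1
plate top z 41.60066444201961
lat edges [-505.39456005 -505.40107352 -505.414688   -505.34524793] [-559.61901441 -559.55732445 -559.42837982 -559.29815661] mid -532.3379169565737
front edge 297.78052378422234 hole along 260.78052378422234
[  21   30   40   71 2170]
hole along max 269.73663935487315 lat range [-541.16036164 -523.56712943]
head n 659 31.006402335622795 along [236.98939847 254.08540398 260.81560896 267.28224469 267.41202617] lat [-541.08647424 -538.39616493 -531.69994359 -525.41624168 -523.21798116]
socket 275.0 148.0 261.037646634448 -532.155049584347
```

Aligned to within 0.3 mm, so I'll lower it.

```bash
python3 -m crank '[[0,0,-0.3,0,3],[0,0,-0.6,0,3],[0,0,-0.9,0,3],[0,0,-0.9,0,3]]';python3 -m crank '[[0,0,-0.3,0,3],[0,0,-0.6,0,3],[0,0,-0.8,0,3],[0,0,-0.8,0,3],[0,0,-0.8,0,3]]'
```

```text
time: 5.52
position: [563.5, 89.8, 71.6]
eef_rot: [-2.452, -1.963, 0.002]
ft_force: [-0.7, 1.2, -3.1]
width: 35.4
grasp_force: 62.1
time: 5.93
position: [564.3, 89.8, 64.6]
eef_rot: [2.452, 1.963, 0.0]
ft_force: [0.1, -0.1, -3.3]
width: 35.4
grasp_force: 62.4
```

```bash
python3 -m crank '[[0,0,-0.1,0,3],[0,0,-0.2,0,3],[0,0,-0.2,0,3],[0,0,-0.2,0,3]]'; python3 -m crank '[[0,0,-0.1,0,3],[0,0,-0.1,0,3],[0,0,-0.1,0,3]]'
```

```text
time: 6.27
position: [564.3, 89.9, 64.1]
eef_rot: [2.452, 1.963, 0.001]
ft_force: [-5.0, 0.9, 7.4]
width: 35.6
grasp_force: 63.4
time: 6.52
position: [564.3, 89.9, 64.1]
eef_rot: [2.452, 1.963, 0.002]
ft_force: [-6.4, 0.8, 15.2]
width: 34.9
grasp_force: 64.3
```

The plate is flat: z has stalled and it is bearing about 15 N. I'll ease the load off and slide towards the red end.

```bash
python3 -m crank '[[0.04,0.2,0.08,0,3],[0.11,0.5,0.08,0,3],[0.19,0.88,0.08,0,3],[0.28,1.27,0.08,0,3],[0.28,1.27,0.08,0,3]]'; python3 -m crank '[[0.04,0.2,0,0,3],[0.09,0.39,0,0,3],[0.11,0.5,0,0,3],[0.11,0.5,0,0,3]]'
```

```text
time: 6.93
position: [568.4, 101.9, 64.1]
eef_rot: [2.45, 1.96, 0.002]
ft_force: [-1.3, -3.4, 7.7]
width: 35.1
grasp_force: 63.7
time: 7.27
position: [569.4, 106.4, 64.1]
eef_rot: [2.45, 1.96, 0.001]
ft_force: [-0.4, -5.1, 9.1]
width: 35.1
grasp_force: 63.8
```

```bash
python3 -m crank '[[0.03,0.15,0,0,3],[0.07,0.3,0,0,3],[0.07,0.3,0,0,3],[0.07,0.3,0,0,3]]'; python3 - <<'E'
from h import *
s=r.state();print(s['position'],s['ft_force']);P,im,d=snap('top','top5')
hsv=cv2.cvtColor(im,cv2.COLOR_RGB2HSV).astype(int)
org=(hsv[...,1]>120)&(abs(hsv[...,0]-14)<8)&(hsv[...,2]>120);print(org[195:235,195:245].sum())
P,im,d=snap('scene','s5');hsv=cv2.cvtColor(im,cv2.COLOR_RGB2HSV).astype(int)
org=(hsv[...,1]>150)&(abs(hsv[...,0]-14)<6)&(hsv[...,2]>120);print(org[240:275,325:365].sum())
P,im,d=load('scene0');hsv=cv2.cvtColor(im,cv2.COLOR_RGB2HSV).astype(int)
org=(hsv[...,1]>150)&(abs(hsv[...,0]-14)<6)&(hsv[...,2]>120);print(org[240:275,325:365].sum())
E
```

```text
time: 7.6
position: [570.1, 109.2, 64.1]
eef_rot: [2.45, 1.959, 0.001]
ft_force: [-0.9, -5.5, 8.2]
width: 35.7
grasp_force: 63.7
[570.06767608 109.21020391  64.09219942] [-0.91336343 -5.5059458   8.20367022]
16
18
20
```

```bash
python3 -m crank '[[0.02,0.1,0,0,3],[0.02,0.1,0,0,3],[0.02,0.1,0,0,3]]'; python3 -m crank '[[-0.02,-0.1,0,0,3],[-0.02,-0.1,0.08,0,3],[-0.02,-0.1,0.08,0,3]]'
```

```text
time: 7.95
position: [570.1, 109.3, 64.1]
eef_rot: [2.45, 1.958, -0.001]
ft_force: [-2.6, -9.7, 8.4]
width: 34.8
grasp_force: 63.8
time: 8.2
position: [570.0, 109.3, 64.1]
eef_rot: [2.451, 1.959, 0.001]
ft_force: [1.2, -6.7, 3.6]
width: 35.5
grasp_force: 63.2
```

```bash
python3 -m crank '[[-0.01,-0.05,0.03,0,3],[-0.01,-0.05,0.03,0,4],[-0.01,-0.05,0.03,0,6],[-0.01,-0.05,0.03,0,8],[-0.01,-0.05,0.03,0,8]]'; python3 -m crank '[[0,0,0,0,8],[0,0,1,0,8],[0,0,4,0,8],[0,0,8,0,8],[0,0,12,0,8]]';  python3 -m crank '[[-5,-3,2,0,8],[-8,-6,4,0,8],[-11,-9,4,0,8],[-11,-9,4,0,8],[-11,-9,4,0,8]]'; python3 - <<'E'
from h import *
P,im,d=snap('wrist','w6');snap('top','top6');P2,i2,_=snap('scene','s6')
cv2.imwrite('pics/fin.png',np.hstack([cv2.resize(im,(400,300)),cv2.resize(i2[200:365,280:500],(400,300))])[...,::-1])
E
```

```text
time: 8.62
position: [568.4, 110.5, 63.3]
eef_rot: [-2.452, -1.963, 0.0]
ft_force: [0.8, 0.1, -0.5]
width: 74.7
grasp_force: 0.0
time: 9.03
position: [567.5, 110.1, 184.5]
eef_rot: [-2.451, -1.962, 0.003]
ft_force: [1.0, -0.5, -0.3]
width: 80.2
grasp_force: 0.0
time: 9.45
position: [455.7, 18.2, 225.5]
eef_rot: [2.454, 1.959, -0.0]
ft_force: [0.2, 0.2, -1.1]
width: 79.7
grasp_force: 0.0
```

View pics/fin.png

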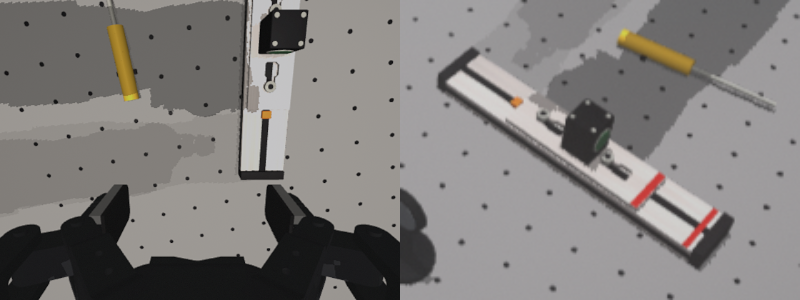

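The mount lies flat on the rail, the screws sit in the slot ends and the orange tongue shows behind its rear edge. I'll check the tongue's height by depth before handing in.

```bash
python3 - <<'E'
from h import *
P,im,d=load('w6');C=cloud(P,d);hsv=cv2.cvtColor(im,cv2.COLOR_RGB2HSV).astype(int)
o=(hsv[...,1]>120)&(abs(hsv[...,0]-14)<8);o[:,:330]=0;o[:,420:]=0
v,u=np.nonzero(o);print(len(u),u.mean(),v.mean(),np.percentile(C[o][:,2],[10,50,90]),'rail z',np.median(C[190:230,350:360,2]),'plate z',np.median(C[135:150,385:400,2]))
E
```

```text
150 372.44666666666666 160.32 [21.89620988 22.73727407 23.88376958] rail z 18.07500453306713 plate z 23.97734609884469
```

```bash
python3 -c "
from station import r
print(r.job_done())"
```

```text
the job is handed in; nothing more can be done
None
```

The beam-sampler mount is seated over both screws, slid to its stop at the red-marked end and released. The tongue reads about 4.7 mm up behind its rear edge, so it should be locked, though I did not pull back on it to test. The job was handed in at about 9.6 s; the lens, meter and driver were never approached.

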